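# Peel the top copper tray off its nest and hold it over the stake

## Robot

A 7-joint arm with a two-finger parallel gripper is mounted at the origin on the work surface. World frame = base frame: x ahead of the robot, y to its left, z up, the work surface at z = 0. Lengths are in m, angles in rad, forces in N, time in s.
With the tool pointing down it reaches from about 0.4 to 0.85 m from the base axis. Payload 10.4 kg.
Tool frame: the origin (TCP) lies midway between the tips of the shut fingers; the grasp point (between the pads) lies 19 mm behind it (r.grasp_offset is the distance from the TCP to the grasp point, in m); z points along the fingers, y is the line along which they close (so a half turn about z gives the same grasp; the last joint's range is limited). The gripper opens to 87 mm and grips with 3 to 60 N. Pads are 19 mm wide; open, the fingers measure 117 mm over their backs; the gripper's body (75 mm by 190 mm) begins 51 mm behind the grasp point.
Start: joints at [1.248, 0.332, -0.065, 1.46, 0.022, 1.35, -0.088], TCP at [0.185, -0.597, 0.223] pointing down, gripper open.
Joint ranges: [-2.6, 2.6], [-0.5, 2.12], [-1.47, 1.34], [0.16, 2.42], [-1.27, 4.41], [0.06, 2.06], [-2.6, 2.6]. Speed limits (rad/s): [2.22, 2.22, 2.79, 2.79, 3.14, 3.14, 3.14].

## Interface

Orientations are given as a unit quaternion [x, y, z, w].
In Python, from bench import r gives the robot as it stands.
- The arm moves only by the tool drive_tool, never from a script. Its argument "moves" is a list that holds one entry, the list of rows, each a list of 7 numbers: the shift along the tool's x, y, z in m, then the turn, a rotation vector about the tool's x, y, z in rad, then the opening, from 0 (shut) to 1 (fully open). In form: [[[tx, ty, tz, ax, ay, az, jaw], ...]]. A call has 1 to 10 rows; each row shifts and turns the commanded pose from where the row before left it, along the tool's axes as they then stand; what a row does not reach is not made up. A row lasts 1/10 s, in which the tool goes at most 50 mm and 8.59 degrees, less where a joint would pass 70% of its speed; a pose out of reach is approached as far as the arm can. A call is refused whole if a number of a shift passes 0.05 or a number of a turn 0.15, either way. A call with a gripper value outside its range is refused whole. The fingers move at their own pace and stop on an object; "squeeze" is the grip in N (left out, the last holds). Time passes only in rows, so rows that do not move let the fingers close. It gives the time, the measured TCP pose, the force, the opening and the grip force at its end, in the units of the state.
- r.read_state(): the state, without advancing time (a new reading comes with each control period).
- r.camera(name): name is "scene" or "side" or "wrist"; returns the picture (480x640x3 uint8, red, green, blue); there is no depth.
- r.camera_info(name): a dict with "mtx" (3x3 intrinsics, pixels), "rvec" (rotation vector, rad) and "tvec" (3), from world to camera coordinates, as OpenCV has them; the wrist camera has in their place "T_tool_cam" (4x4, takes a point from camera to tool coordinates, whose origin is the TCP and whose axes are the flange's). Camera axes: x right, y down, z forward; pixel columns grow to the right and rows downward; lengths in m; the calibration is good to about 2 mm. A picture is of the moment at which its call begins: read the wrist's pose just before it. camera_info takes no time and is no camera call.
- r.close_job(): hands the job in; it is judged then, once.
Trained networks look in the newest picture that a camera, given by its name, has taken for a name from the list of things; names that differ only in an ending like _2 or _b are one class to them, and where a whole thing is asked for, a point or a joint stands for the part that bears it (a point fixed in the world has none). Each returns a list of dicts, best first, with "conf" (0 to 1); they miss things now and then, are a little off and sometimes report something else, mostly with a low value. They report only what shows in the picture. A call takes as long as a camera call. They do not tell look-alikes from the thing itself.
- r.find_in(camera, query): "bbox" ([left, top, right, bottom] in pixels, round what is visible of it).
- r.place_of(camera, query): "at" ([column, row] in pixels: a listed point, or the origin of a listed thing).
The state is a dict: "time": time; "joint_positions": joint angles; "joint_vel": joint speeds; "joint_torque": joint torques, N m; "ee_pos": TCP position; "eef_rot": TCP orientation; "ft_force": force on the tool from outside, world axes, zero at the start; "torque": the same for the moment, N m; "width": finger opening in m; "grip_force": force on a finger pad.
Only numpy, scipy, OpenCV 4.12 (cv2) and the standard library are available. Lean on these libraries where they do the work, as an engineer would, in place of code of your own. Each camera call takes 0.05 s, during which the arm holds its last target. There are 200 camera calls.

## Task

The top copper tray clings to the trays nested under it. Grip it by its upright ear and peel it loose, raising the ear's corner first while the opposite corner still sits in the nest, and leave the rest of the stack standing where it is. Then carry the tray to the mushroom stake and finish while still holding it there in the gripper: level, centred over the stake's head and a few centimetres clear above it, touching nothing else, with the other things on the bench left alone.

Things in the scene. Friction and masses are not known exactly. Their poses are not given: they have to be found in the camera images.
- tray: Top copper tray, 0.14-0.24 kg. Base 130 (its x) by 170 (y) mm, 6 mm thick, corners clipped 20 mm at 45 deg; thin walls flare 30 deg to a rim 24 mm up, 153 x 193 mm. Origin: centre of underside, z up. Ear at its -x,-y corner. Nested walls 2 mm apart. Sprung beads of the tray below grip both long base edges at y = 30 and 58 mm, each by up to about 5 N friction until that spot rises 3 mm
- ear (a point): Middle of the ear, an upright copper plate 28 mm wide, 4 mm thick, from the rim (17 mm below this point) to 17 mm above it, at the tray's -x,-y corner: (-63, -83, 41) mm in the tray's frame. Its thickness runs along the tray's (-1,-1) direction, 45 degrees to its axes. Axes as the tray's
- ear_foot (a point): Point on the tray's underside at the clipped edge below the ear, (-55, -75, 0) mm in the tray's frame
- far_foot (a point): Point on the tray's underside at the clipped edge of the corner opposite the ear, (55, 75, 0) mm in the tray's frame
- stack: Rest of the stack: five like trays without ears, stuck fast in one another, one loose 1.4 kg piece standing on the bench. Origin: centre of its underside; axes parallel to those of the tray nested in it. The top tray's underside rests 40 mm above this origin; the stack's uppermost rim is at 56 mm
- stake: Mushroom stake, fixed to the bench: an oak block 120 x 120 mm, 60 mm high, with a steel post and a domed round head of 68 mm diameter on top, 130 mm high in all. Origin: centre of the block's underside; z up
- stake_top (a point): Highest point of the stake's domed head, on its axis, 130 mm above the bench
- hammer: Hammer lying on the bench, 260 mm long, bystander. Origin: centre of its underside, handle towards its -x
- polish_tin: Closed steel tin, 60 mm diameter, 70 mm high, bystander. Origin: centre of its underside
- wire_spool: Spool of copper wire standing on its flange, 60 mm diameter, 42 mm high, bystander. Origin: centre of its underside
There are look-alikes about, which are no part of the job. What is meant by the stack is not purple, and is the larger of those in its own colour. There is more than one size of the stake; the one meant has the size given above.

How it is judged:
On the way:
1. the tray is peeled: the corner under the ear is at least 15 mm above its seat while the opposite corner is still within 10 mm of its seat, the fingers on the tray (z of ear_foot in the frame of stack above 0.055 m and z of far_foot in the frame of stack below 0.05 m and horizontal distance between tray and stack below 0.02 m and contact force between the fingers and tray above 1 N), for 0.05 s.
At the end, for the whole second after the job is handed in: Tray in the fingers, still, centred within 30 mm over the stake, underside 10 to 100 mm above its head, level within 0.25 rad, touching neither stake nor stack; stack upright on the bench within 25 mm of its start, hammer, tin and spool within 30 mm of theirs (contact force between the fingers and tray above 1 N and horizontal distance between tray and stake_top below 0.03 m and height (world z) of tray between 0.14 and 0.23 m and angle between tray's own z axis and vertical below 0.25 rad and contact force between tray and stake below 0.1 N and contact force between tray and stack below 0.1 N and linear speed of tray below 0.03 m/s and distance of stack from where it was at the start of the episode below 0.025 m and angle between stack's own z axis and vertical below 0.05 rad and height (world z) of stack below 0.005 m and distance of each of hammer, polish_tin, wire_spool from where it was at the start of the episode below 0.03 m); the arm keeps its last pose, push and grip.
It fails at once if the rest of the stack is lifted (15 mm), dragged 40 mm or tipped (height (world z) of stack above 0.015 m or distance of stack from where it was at the start of the episode above 0.04 m or angle between stack's own z axis and vertical above 0.12 rad).
It fails at once if a bystander is moved by more than 50 mm (distance of any of hammer, polish_tin, wire_spool from where it was at the start of the episode above 0.05 m).
It also fails if it takes over 48 s, if anything falls off the work surface, if the arm or the gripper's body presses on something with over 40 N, if the wrist force passes 120 N, or if a joint passes its speed limit or range.

## Working session

There is one attempt and no reset: what is moved stays moved. The work goes in short steps, Python scripts to look and compute and a tool call to move; the robot and the scene stay as the last step left them, time stands still between calls to the robot, and variables do not carry over. Pictures are saved under pics/ and viewed, at most 10 in all, crops included, and the job is handed in when it is done.

Besides the shell and the picture viewer there is one more tool, called after "Call:" by a JSON object that holds its "method" and its "body". drive_tool: Moves the arm, as the interface text tells. Its arguments: {"type":"object","properties":{"moves":{"type":"array"},"squeeze":{"type":"number"}},"required":["moves"]}

```bash
mkdir -p pics
cat > h.py <<'E'
import numpy as np, cv2
from scipy.spatial.transform import Rotation as R
from bench import r
def snap(c,fn=None):
    im=r.camera(c)
    if fn: cv2.imwrite('pics/'+fn,im[:,:,::-1])
    return im
def pose(cam,st=None):
    i=r.camera_info(cam); K=np.array(i['mtx'])
    if 'rvec' in i:
        Rw=R.from_rotvec(np.ravel(i['rvec'])).as_matrix(); t=np.ravel(i['tvec'])
        return K,Rw,t
    T=np.array(i['T_tool_cam']); st=st or r.read_state()
    Rt=R.from_quat(st['eef_rot']).as_matrix(); Rc=Rt@T[:3,:3]; c=Rt@T[:3,3]+st['ee_pos']
    return K,Rc.T,-Rc.T@c
def ray(cam,px,z,P=None):
    K,Rw,t=P or pose(cam); c=-Rw.T@t; d=Rw.T@np.linalg.inv(K)@[px[0],px[1],1]
    return c+d*(z-c[2])/d[2]
def proj(cam,X,P=None):
    K,Rw,t=P or pose(cam); p=(Rw@np.atleast_2d(X).T).T+t; p=(K@p.T).T; return p[:,:2]/p[:,2:]
E
python3 - <<'E'
from h import *
print(r.read_state()['eef_rot'])
Z=dict(ear=.081,tray=.04,stack=0,stake=0,stake_top=.13,hammer=0,polish_tin=0,wire_spool=0,ear_foot=.04,far_foot=.04)
for c in ['scene','side']:
    snap(c,c+'0.png')
    for q,z in Z.items():
        for d in r.place_of(c,q)[:4]: print(c,q,np.round(d['at']),round(d['conf'],2),np.round(ray(c,d['at'],z),3))
E
```

```text
[ 9.88788110e-01  1.49323649e-01 -1.26467440e-04 -7.10456880e-04]
scene ear [255. 306.] 0.96 [ 0.542 -0.3    0.081]
scene tray [297. 294.] 0.61 [ 0.574 -0.207  0.04 ]
scene stack [262. 425.] 0.89 [ 0.704 -0.459  0.   ]
scene stack [220. 266.] 0.6 [ 0.373 -0.254  0.   ]
scene stake [372. 190.] 0.79 [0.506 0.155 0.   ]
scene stake [323. 135.] 0.68 [0.287 0.218 0.   ]
scene stake_top [320.  87.] 0.73 [0.251 0.248 0.13 ]
scene stake_top [374. 157.] 0.57 [0.503 0.153 0.13 ]
scene hammer [429. 292.] 0.68 [0.784 0.008 0.   ]
scene hammer [265. 315.] 0.2 [ 0.54 -0.28  0.  ]
scene wire_spool [353. 356.] 0.89 [ 0.75  -0.226  0.   ]
scene wire_spool [253. 308.] 0.38 [ 0.507 -0.283  0.   ]
scene ear_foot [264. 315.] 0.98 [ 0.554 -0.293  0.04 ]
scene far_foot [332. 275.] 0.65 [ 0.602 -0.121  0.04 ]
side ear [338. 324.] 0.92 [ 0.545 -0.31   0.081]
side tray [346. 302.] 0.93 [ 0.582 -0.212  0.04 ]
side stack [442. 409.] 0.75 [ 0.709 -0.462  0.   ]
side stack [248. 344.] 0.69 [ 0.368 -0.262  0.   ]
side stake [296. 224.] 0.57 [0.511 0.152 0.   ]
side stake [210. 216.] 0.57 [0.271 0.228 0.   ]
side stake_top [293. 182.] 0.85 [0.506 0.161 0.13 ]
side stake_top [203. 164.] 0.62 [0.266 0.296 0.13 ]
side hammer [411. 250.] 0.8 [ 0.793 -0.007  0.   ]
side polish_tin [372. 201.] 0.96 [0.751 0.246 0.   ]
side wire_spool [422. 309.] 0.58 [ 0.753 -0.216  0.   ]
side ear_foot [338. 332.] 0.57 [ 0.549 -0.293  0.04 ]
side far_foot [347. 274.] 0.62 [ 0.601 -0.121  0.04 ]
```

View pics/scene0.png

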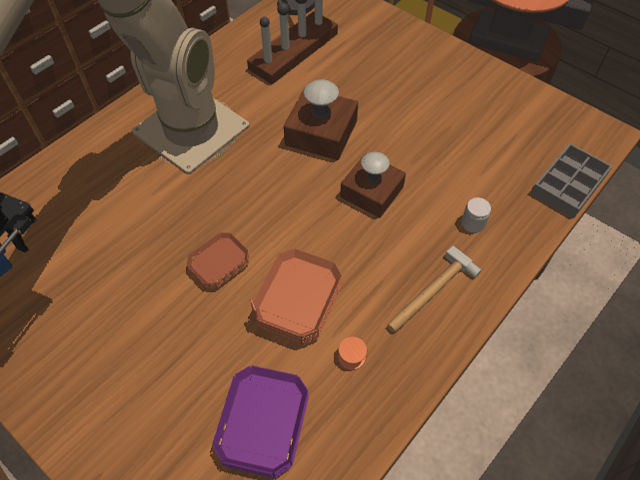

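View pics/side0.png

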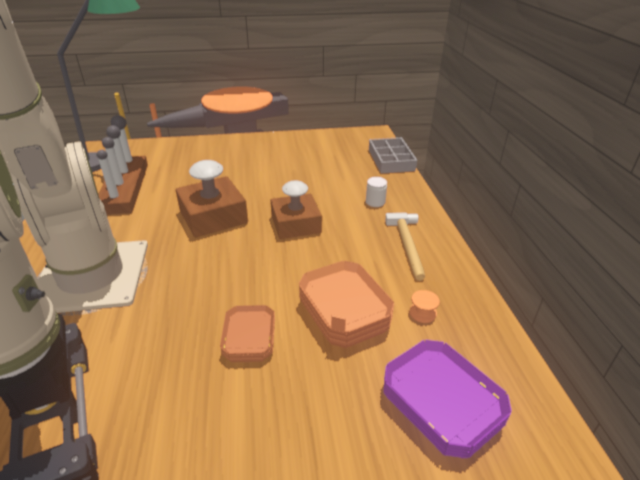

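The scene picture shows the copper stack at about (297,294) with its ear at (255,306), and the smaller copper and purple look-alikes. The small stake is at (373,160) and the big one at (320,90). Only the small stake triangulates consistently to a 130 mm top, at about (0.506, 0.155). Next I'll fit the tray pose and plan the hover.

```bash
cat >> h.py <<'E'
PT=dict(ear=[-.063,-.083,.041],tray=[0,0,0],ear_foot=[-.055,-.075,0],far_foot=[.055,.075,0])
def tool_shift(target,st=None):
    st=st or r.read_state(); return R.from_quat(st['eef_rot']).inv().apply(np.array(target)-st['ee_pos'])
E
python3 - <<'E'
from h import *
from scipy.optimize import least_squares
ob=[('scene','ear',(255,306)),('scene','tray',(297,294)),('scene','ear_foot',(264,315)),('scene','far_foot',(332,275)),
('side','ear',(338,324)),('side','tray',(346,302)),('side','ear_foot',(338,332)),('side','far_foot',(347,274))]
P={c:pose(c) for c in('scene','side')}
def W(p,q): return R.from_euler('z',p[2]).apply(PT[q])+[p[0],p[1],.04]
f=lambda p:np.concatenate([proj(c,W(p,q),P[c])[0]-u for c,q,u in ob])
s=least_squares(f,[.578,-.21,.33],loss='soft_l1',x_scale=[.01,.01,.1])
print(s.x,np.round(s.fun.reshape(-1,2),1)); e=W(s.x,'ear'); print('ear',e)
# stake: top/base residual and block outline size
for X in ([.507,.155,.13],[.507,.155,0]): print([proj(c,X,P[c]).round() for c in P])
for c in P:
  r.camera(c); 
  for d in r.find_in(c,'stake'): print(c,d)
for a in np.deg2rad([0,15,30,45,60,75]):
  B=R.from_euler('z',a).apply([[i*.06,j*.06,k] for i in(-1,1) for j in(-1,1) for k in(0,.06)])+[.507,.155,0]
  print([np.r_[proj(c,B,P[c]).min(0),proj(c,B,P[c]).max(0)].round() for c in P])
print('shift',tool_shift([e[0],e[1],.223]))
print(r.camera_info('wrist'))
E
```

```text
[ 0.57588129 -0.20691711  0.34356438] [[-0.7  2.3]
 [ 0.6  0.2]
 [-3.1 -0. ]
 [ 0.7 -0.6]
 [-0.2 -0.9]
 [-2.6 -1.1]
 [ 0.7  1.4]
 [ 0.5 -1.1]]
ear [ 0.54452117 -0.30628784  0.081     ]
[array([[376., 157.]]), array([[293., 183.]])]
[array([[373., 190.]]), array([[295., 224.]])]
scene {'bbox': [342.2, 149.0, 407.2, 216.2], 'conf': 0.63}
scene {'bbox': [283.7, 77.7, 357.9, 162.7], 'conf': 0.6}
side {'bbox': [268.7, 179.5, 323.1, 238.1], 'conf': 0.93}
side {'bbox': [173.1, 158.3, 248.0, 238.3], 'conf': 0.74}
[array([339., 150., 408., 218.]), array([271., 193., 319., 238.])]
[array([341., 151., 406., 216.]), array([266., 191., 323., 241.])]
[array([346., 154., 401., 213.]), array([264., 190., 325., 242.])]
[array([347., 156., 402., 211.]), array([263., 190., 325., 242.])]
[array([342., 152., 406., 215.]), array([264., 191., 323., 241.])]
[array([340., 150., 408., 217.]), array([268., 193., 319., 238.])]
shift [ 4.29761872e-01 -1.71558526e-01 -4.15885799e-04]
{'mtx': array([[346.40636275,   0.        , 318.03725456],
       [  0.        , 346.40636275, 232.65780961],
       [  0.        ,   0.        ,   1.        ]]), 'T_tool_cam': array([[ 1.53046937e-03, -9.52290009e-01, -3.05190755e-01,
         8.49771237e-02],
       [ 9.99998728e-01,  1.59448516e-03,  3.95003412e-05,
        -2.15020824e-04],
       [ 4.49006349e-04, -3.05190427e-01,  9.52291238e-01,
        -1.61526779e-01],
       [ 0.00000000e+00,  0.00000000e+00,  0.00000000e+00,
         1.00000000e+00]])}
```

Call:
{"method": "drive_tool", "body": {"moves": [[[0.043,-0.017,0,0,0,0,1],[0.043,-0.017,0,0,0,0,1],[0.043,-0.017,0,0,0,0,1],[0.043,-0.017,0,0,0,0,1],[0.043,-0.017,0,0,0,0,1],[0.043,-0.017,0,0,0,0,1],[0.043,-0.017,0,0,0,0,1],[0.043,-0.017,0,0,0,0,1],[0.043,-0.017,0,0,0,0,1],[0.043,-0.018,0,0,0,0,1]]], "squeeze": 50}}

```text
time: 2.3
ee_pos: [0.5461, -0.3056, 0.2227]
eef_rot: [0.989, 0.149, 0.0, 0.0]
ft_force: [1.0, -0.7, -0.3]
width: 0.0868
grip_force: 0.0
```

Call:
{"method": "drive_tool", "body": {"moves": [[[0,0,0,0,0,0.148,1],[0,0,0,0,0,0.148,1],[0,0,0,0,0,0.148,1],[0,0,0,0,0,0.148,1],[0,0,0,0,0,0.148,1],[0,0,0,0,0,0,1],[0,0,0,0,0,0,1]]]}}

```text
time: 3.0
ee_pos: [0.5449, -0.3067, 0.2226]
eef_rot: [0.976, -0.216, 0.0, 0.0]
ft_force: [-0.4, 0.4, -0.6]
width: 0.0869
grip_force: 0.0
```

```bash
cat > m.py <<'E'
from h import *
import sys
st=r.read_state(); P=pose('wrist',st); snap('wrist',sys.argv[1])
print(st['joint_positions'],np.round(st['ee_pos'],4),R.from_quat(st['eef_rot']).as_matrix().round(3))
for q,z in dict(ear=.081,ear_foot=.04,far_foot=.04,tray=.04).items():
    for d in r.place_of('wrist',q)[:2]: print(q,np.round(d['at']),round(d['conf'],2),np.round(ray('wrist',d['at'],z,P),4))
E
python3 m.py w1.png
```

```text
[ 0.60782536  0.34208696 -0.21659779  1.45187313  0.07399123  1.3555385
 -1.61878235] [ 0.5449 -0.3067  0.2226] [[ 0.907 -0.422  0.   ]
 [-0.422 -0.907 -0.   ]
 [ 0.     0.    -1.   ]]
ear [321. 218.] 0.81 [ 0.5454 -0.3093  0.081 ]
ear_foot [306. 210.] 0.96 [ 0.5487 -0.294   0.04  ]
far_foot [124. 232.] 0.62 [ 0.6074 -0.1126  0.04  ]
far_foot [219. 216.] 0.57 [ 0.5804 -0.2108  0.04  ]
tray [219. 218.] 0.8 [ 0.5791 -0.2098  0.04  ]
```

View pics/w1.png

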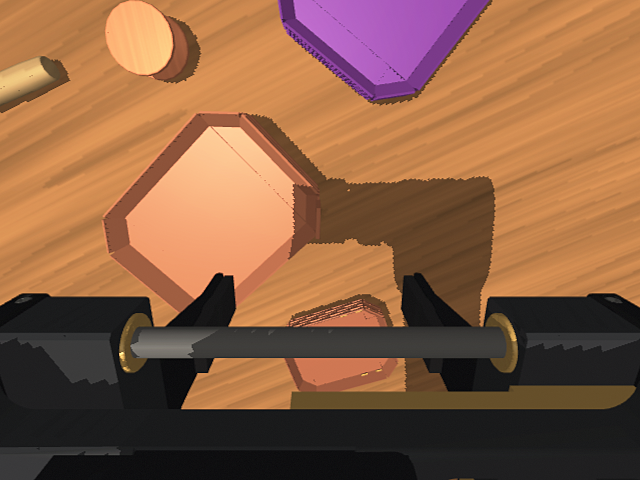

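The wrist picture shows the tray's clipped edges square to the image and the ear edge-on at about (318,215), between the fingers. The grasp is aligned to within about 2 mm, so I'll descend with the pads at mid-ear.

Call:
{"method": "drive_tool", "body": {"moves": [[[0,0.001,0.025,0,0,0,1],[0,0,0.03,0,0,0,1],[0,0,0.03,0,0,0,1],[0,0,0.03,0,0,0,1],[0,0,0.025,0,0,0,1],[0,0,0.012,0,0,0,1],[0,0,0.006,0,0,0,1],[0,0,0,0,0,0,1],[0,0,0,0,0,0,0.3],[0,0,0,0,0,0,0.3]]]}}

```text
time: 4.25
ee_pos: [0.5452, -0.3081, 0.0659]
eef_rot: [0.976, -0.218, 0.001, 0.0]
ft_force: [0.0, 0.4, -0.2]
width: 0.078
grip_force: 0.0
```

Run:
```python
from h import *
im=r.camera('side'); cv2.imwrite('pics/s1.png',cv2.resize(im[240:380,260:440,::-1],None,fx=4,fy=4))
st=r.read_state(); print(st['ee_pos'],st['width'],st['ft_force'])
```

```text
[ 0.54511746 -0.30802016  0.06573111] 0.07425661779505206 [ 0.00612897 -0.12369126  0.85195959]
```

View pics/s1.png

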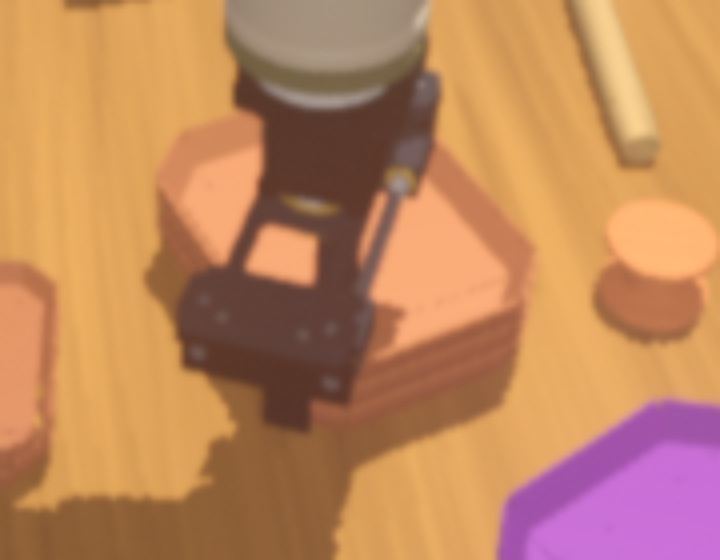

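The side view shows the fingers straddling the ear corner, with no contact yet (crop position about (290,400)). Closing now.

Call:
{"method": "drive_tool", "body": {"moves": [[[0,0,0,0,0,0,0],[0,0,0,0,0,0,0],[0,0,0,0,0,0,0],[0,0,0,0,0,0,0],[0,0,0,0,0,0,0],[0,0,0,0,0,0,0],[0,0,0,0,0,0,0],[0,0,0,0,0,0,0],[0,0,0,0,0,0,0],[0,0,0,0,0,0,0]]]}}

```text
time: 5.3
ee_pos: [0.5449, -0.3067, 0.0645]
eef_rot: [0.976, -0.218, 0.0, -0.001]
ft_force: [0.8, 4.0, 0.9]
width: 0.0038
grip_force: 49.9
```

Call:
{"method": "drive_tool", "body": {"moves": [[[0,0,0,0,0,0,0],[0,0,0,0,0,0,0],[0,0,0,0,0,0,0],[0,0,0,0,0,0,0],[0,0,0,0,0,0,0]]]}}

```text
time: 5.8
ee_pos: [0.5448, -0.3069, 0.0646]
eef_rot: [0.976, -0.218, 0.0, -0.0]
ft_force: [1.6, 4.5, -0.2]
width: 0.0037
grip_force: 49.9
```

Call:
{"method": "drive_tool", "body": {"moves": [[[0,-0.0002,-0.0027,-0.014,0,0,0],[0,-0.0002,-0.0027,-0.014,0,0,0],[0,-0.0002,-0.0027,-0.014,0,0,0],[0,-0.0002,-0.0027,-0.014,0,0,0],[0,-0.0002,-0.0027,-0.014,0,0,0]]], "squeeze": 60}}

```text
time: 6.3
ee_pos: [0.5448, -0.3072, 0.0785]
eef_rot: [0.975, -0.218, -0.008, 0.035]
ft_force: [0.6, -0.3, -1.1]
width: 0.0035
grip_force: 60.0
```

Call:
{"method": "drive_tool", "body": {"moves": [[[0,-0.0002,-0.0027,-0.014,0,0,0],[0,-0.0002,-0.0027,-0.014,0,0,0],[0,-0.0002,-0.0027,-0.014,0,0,0],[0,-0.0002,-0.0027,-0.014,0,0,0],[0,0,0,0,0,0,0]]]}}

```text
time: 6.8
ee_pos: [0.5462, -0.3049, 0.0892]
eef_rot: [0.974, -0.218, -0.013, 0.062]
ft_force: [-0.8, -1.7, -0.7]
width: 0.0038
grip_force: 60.0
```

Run:
```python
from h import *
im=r.camera('side'); cv2.imwrite('pics/s2.png',cv2.resize(im[240:380,260:440,::-1],None,fx=4,fy=4))
st=r.read_state(); print(st['ee_pos'],R.from_quat(st['eef_rot']).as_matrix().round(3),st['ft_force'],st['torque'],st['grip_force'])
```

```text
[ 0.54596545 -0.30491283  0.08891652] [[ 0.905 -0.422 -0.053]
 [-0.426 -0.898 -0.114]
 [ 0.     0.126 -0.992]] [ 0.60046771 -0.93066263 -1.01180051] [ 0.00760521 -0.04693473 -0.06577896] 59.98044298030436
```

View pics/s2.png

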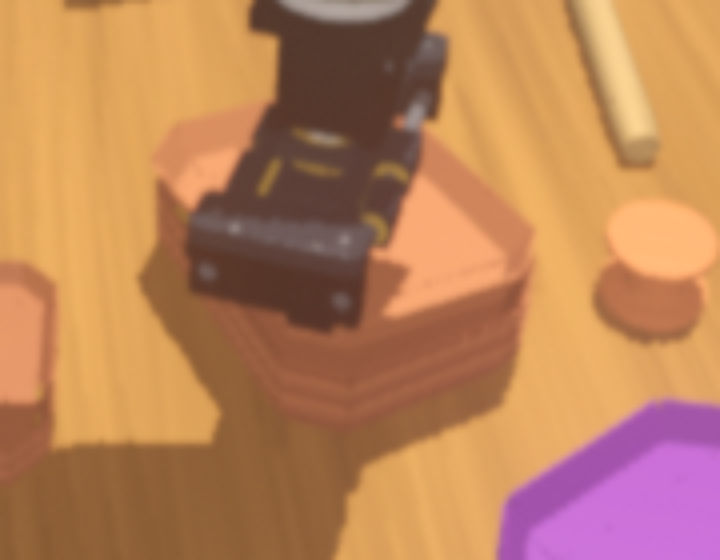

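The side view shows the ear corner raised about 23 mm (tilt 0.126 rad), the far corner still in the nest, and the stack in place. Next I'll lift it clear.

Call:
{"method": "drive_tool", "body": {"moves": [[[0,0.0004,-0.003,0,0,0,0],[0,0.0004,-0.003,0,0,0,0],[0,0.0005,-0.004,0,0,0,0],[0,0.0006,-0.005,0,0,0,0],[0,0.001,-0.008,0,0,0,0],[0,0.0015,-0.012,0,0,0,0],[0,0.002,-0.015,0,0,0,0],[0,0.003,-0.02,0,0,0,0],[0,0.003,-0.02,0,0,0,0],[0,0,0,0,0,0,0]]]}}

```text
time: 7.85
ee_pos: [0.5471, -0.3065, 0.1839]
eef_rot: [0.974, -0.218, -0.011, 0.062]
ft_force: [2.0, 0.5, -2.0]
width: 0.0038
grip_force: 60.0
```

Call:
{"method": "drive_tool", "body": {"moves": [[[0,0.003,-0.02,0.021,0,0,0],[0,0.003,-0.02,0.021,0,0,0],[0,0.002,-0.02,0.021,0,0,0],[0,0.001,-0.01,0.021,0,0,0],[0,0,0,0.021,0,0,0],[0,0,0,0.021,0,0,0],[0,0,0,0,0,0,0],[0,0,0,0,0,0,0]]]}}

```text
time: 8.65
ee_pos: [0.5441, -0.3075, 0.249]
eef_rot: [0.976, -0.218, -0.001, -0.0]
ft_force: [0.0, -0.8, -2.4]
width: 0.0036
grip_force: 60.0
```

Run:
```python
from h import *
im=r.camera('side'); im2=r.camera('scene')
cv2.imwrite('pics/s3.png',np.hstack([cv2.resize(x[120:420,180:480,::-1],(400,400)) for x in(im,im2)]))
st=r.read_state(); Rt=R.from_quat(st['eef_rot']); print(st['ee_pos'],Rt.as_matrix().round(3),st['ft_force'],st['torque'],st['grip_force'],st['joint_positions'])
# predicted tray pose: tool-fixed
for q in PT:
  a=np.array(PT[q])-PT['ear']; s=2**-.5
  tl=np.array([(a[0]-a[1])*s,-(a[0]+a[1])*s,-a[2]])+[0,0,-.0175]
  X=Rt.apply(tl)+st['ee_pos']; print(q,X.round(3),[proj(c,X).round(0) for c in('side','scene')],[[np.round(d['at']) for d in r.place_of(c,q)[:2]] for c in('side','scene')])
print([ [np.round(d['at']) for d in r.place_of(c,'stack')] for c in('side','scene')],[proj(c,[.576,-.207,0]).round() for c in('side','scene')])
```

```text
[ 0.54444348 -0.30718248  0.2494107 ] [[ 0.905 -0.426 -0.001]
 [-0.426 -0.905  0.   ]
 [-0.001  0.    -1.   ]] [ 0.81891039 -0.15469752 -1.69392596] [-0.16559158  0.08044533  0.03939231] 59.988968102261424 [ 0.58898078  0.32880078 -0.19199903  1.41199344  0.0625792   1.40775616
 -1.61376691]
ear [ 0.544 -0.307  0.267] [array([[341., 246.]]), array([[245., 263.]])] [[array([344., 247.])], [array([244., 261.])]]
tray [ 0.576 -0.208  0.226] [array([[347., 231.]]), array([[294., 250.]])] [[array([348., 232.]), array([340., 260.])], [array([292., 250.])]]
ear_foot [ 0.549 -0.297  0.226] [array([[342., 261.]]), array([[252., 272.]])] [[array([342., 262.])], [array([258., 270.])]]
far_foot [ 0.602 -0.119  0.226] [array([[351., 205.]]), array([[334., 228.]])] [[array([290., 182.])], [array([333., 228.])]]
[[array([440., 406.]), array([248., 339.]), array([347., 316.])], [array([297., 300.]), array([218., 266.]), array([262., 426.])]] [array([[343., 314.]]), array([[298., 303.]])]
```

View pics/s3.png

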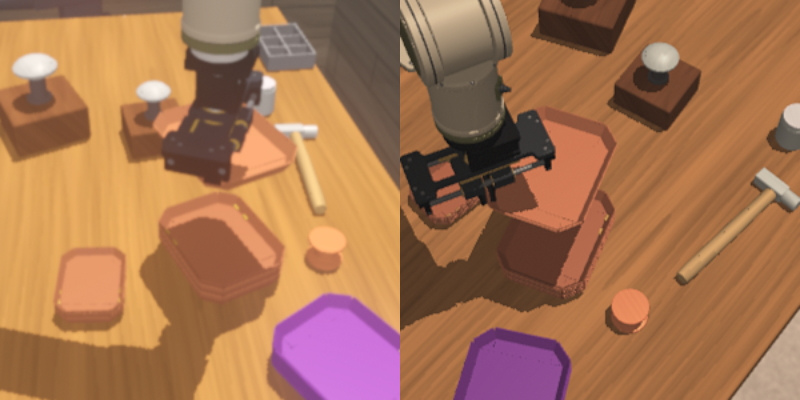

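The tray is held level at z about 0.226, matching the predicted projections, and the stack hasn't moved. Carrying it to the stake: tool shift (-0.217, -0.299, +0.046).

Call:
{"method": "drive_tool", "body": {"moves": [[[-0.005,-0.007,0,0,0,0,0],[-0.01,-0.014,0,0,0,0,0],[-0.012,-0.0165,0,0,0,0,0],[-0.012,-0.0165,0,0,0,0,0],[-0.012,-0.0165,0,0,0,0,0],[-0.012,-0.0165,0,0,0,0,0],[-0.012,-0.0165,0,0,0,0,0],[-0.012,-0.0165,0,0,0,0,0],[-0.012,-0.0165,0,0,0,0,0],[-0.012,-0.0165,0,0,0,0,0]]]}}

```text
time: 10.25
ee_pos: [0.5087, -0.1197, 0.2502]
eef_rot: [0.976, -0.218, 0.0, 0.0]
ft_force: [0.3, 1.4, -2.0]
width: 0.0034
grip_force: 60.0
```

Call:
{"method": "drive_tool", "body": {"moves": [[[-0.012,-0.0165,0,0,0,0,0],[-0.012,-0.0165,0,0,0,0,0],[-0.012,-0.0165,0,0,0,0,0],[-0.012,-0.0165,0,0,0,0,0],[-0.012,-0.0165,0,0,0,0,0],[-0.012,-0.0165,0,0,0,0,0],[-0.012,-0.0165,0,0,0,0,0],[-0.01,-0.014,0,0,0,0,0],[-0.006,-0.0085,0,0,0,0,0],[0,0,0,0,0,0,0]]]}}

```text
time: 11.25
ee_pos: [0.477, 0.0475, 0.2502]
eef_rot: [0.976, -0.217, 0.0, 0.0]
ft_force: [-0.3, 0.2, -2.8]
width: 0.0039
grip_force: 60.0
```

Call:
{"method": "drive_tool", "body": {"moves": [[[0,0,0.006,0,0,0,0],[0,0,0.01,0,0,0,0],[0,0,0.01,0,0,0,0],[0,0,0.01,0,0,0,0],[0,0,0.006,0,0,0,0],[0,0,0,0,0,0,0],[0,0,0,0,0,0,0],[0,0,0,0,0,0,0]]]}}

```text
time: 12.05
ee_pos: [0.478, 0.0457, 0.2085]
eef_rot: [0.976, -0.218, 0.0, -0.0]
ft_force: [0.8, 0.1, -2.0]
width: 0.0036
grip_force: 60.0
```

Run:
```python
from h import *
im=r.camera('side'); im2=r.camera('scene')
cv2.imwrite('pics/s4.png',np.hstack([cv2.resize(x[60:360,180:480,::-1],(400,400)) for x in(im,im2)]))
st=r.read_state(); Rt=R.from_quat(st['eef_rot']); print(st['ee_pos'],Rt.as_matrix().round(3),st['ft_force'],st['grip_force'],st['joint_positions'])
for q in PT:
  a=np.array(PT[q])-PT['ear']; s=2**-.5
  tl=np.array([(a[0]-a[1])*s,-(a[0]+a[1])*s,-a[2]])+[0,0,-.0175]
  X=Rt.apply(tl)+st['ee_pos']; print(q,X.round(3),[proj(c,X).round(0) for c in('side','scene')],[[np.round(d['at']) for d in r.place_of(c,q)[:2]] for c in('side','scene')])
print([ [np.round(d['at']) for d in r.place_of(c,'stack')] for c in('side','scene')])
```

```text
[0.47791294 0.04565922 0.20848974] [[ 0.905 -0.426  0.001]
 [-0.426 -0.905 -0.   ]
 [ 0.001 -0.    -1.   ]] [-0.5370796   0.03779016 -2.04509292] 59.98886070214212 [ 0.26744031  0.0477069  -0.46726136  1.82955859  0.02273543  1.26876878
 -2.21704863]
ear [0.478 0.046 0.226] [array([[285., 171.]]), array([[338., 150.]])] [[array([287., 173.])], [array([339., 149.])]]
tray [0.509 0.145 0.185] [array([[294., 166.]]), array([[376., 144.]])] [[array([293., 165.])], [array([374., 145.]), array([471., 224.])]]
ear_foot [0.483 0.056 0.185] [array([[287., 184.]]), array([[343., 161.]])] [[array([285., 182.])], [array([346., 162.]), array([353., 354.])]]
far_foot [0.535 0.234 0.185] [array([[300., 150.]]), array([[409., 128.]])] [[array([298., 153.])], [array([404., 130.])]]
[[array([344., 315.]), array([252., 338.]), array([439., 406.]), array([284., 181.]), array([408., 251.])], [array([222., 264.]), array([299., 302.]), array([264., 426.])]]
```

View pics/s4.png

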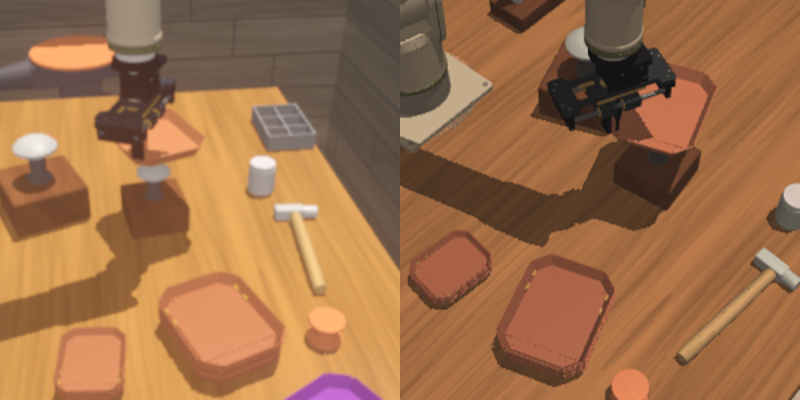

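The picture shows the tray level over the small stake's head with a clear gap, the stack in place, and the bystanders untouched. One last 10 mm centring nudge, then I'll hand in.

Call:
{"method": "drive_tool", "body": {"moves": [[[-0.003,-0.004,0,0,0,0,0],[-0.003,-0.004,0,0,0,0,0],[0,0,0,0,0,0,0],[0,0,0,0,0,0,0],[0,0,0,0,0,0,0],[0,0,0,0,0,0,0],[0,0,0,0,0,0,0]]]}}

```text
time: 13.35
ee_pos: [0.4757, 0.0553, 0.2081]
eef_rot: [0.976, -0.218, 0.0, 0.0]
ft_force: [0.0, -0.2, -2.1]
width: 0.0034
grip_force: 60.0
```

```bash
python3 -c "
from bench import r
print(r.read_state()['ee_pos'],r.close_job())"
```

```text
the job is handed in; nothing more can be done
[0.47568029 0.0552576  0.20807829] None
```

I peeled the tray ear-corner first and handed the job in at about 13 s, with the tray held level and centred roughly 55 mm above the small stake's head; the stack and bystanders looked unmoved in the last pictures, and no verdict was returned.

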